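# Raise the front of a stock rack with a lever jack and hold it up

### The job

Pull the orange locking plug out of its socket on the red jack and put it in the blue tray, then set the jack's saddle centrally under the yellow-marked lift point on the front of the low stock rack. Pump the handle once all the way down to bed the saddle, let it come all the way back up, then press it all the way down again and finish while holding it down, so that the jack carries the raised front of the rack. Do not touch the rack with the arm, do not tip the jack over, and leave the bottle, tape roll, tub and pens where they are.

Things in the scene. Friction and masses are not known exactly. Their poses are not given: they have to be found in the camera images.
- jack: Loose red lever jack, 0.85 kg, slides on the table. Base plate 240 (x) by 130 (y) by 12 mm. Origin on its underside, 10 mm towards +x of the plate's centre; x points from handle to saddle, z up. Saddle axis at x = 80 mm on a round housing (52 across, to z = 46), carry post at x = 36, lever pivot at x = -5, z = 75, plug socket at x = 15.5, y = 50.
- carry_grip (a point): Grip point of the jack's black carry post: 20 by 20 mm, upright, top at 105 mm; this point is on its axis, 85 mm high, 44 mm behind the saddle's axis (towards the handle). To slide the jack, take it with the fingers closing along the jack's y.
- saddle_top (a point): Centre of the saddle's top (dark disc 44 mm across with a yellow spot), 58 mm above the table with the lever up. It rises 4.9 mm for each 0.1 rad of the lever, 22 mm in all.
- plug_grip (a point): Centre of the head of the loose orange locking plug (0.04 kg): head 26 (x) by 22 (y) by 34 mm high, below it a stem 21 mm long with a round foot. In the socket the head's centre is 53 mm above the table, axes as the jack's. Sprung balls hold the foot: it comes free straight up after 7 mm with about 3 to 6 N, clear of the socket after 22 mm. Grip the upper head, fingers closing along the jack's y.
- plug: The same plug; origin at the bottom of its foot, 38 mm below the centre of the head, z along the stem towards the head.
- tray: Blue open tray 130 by 130 mm, 30 mm high, walls and floor 4 to 5 mm, fixed to the table; origin at the centre of its underside. It stands to the left or to the right of the jack.
- lever_pivot (a point): Axis of the pump lever on the jack, 75 mm high, between two red cheeks (39 mm over both, to z = 87); its axes are the jack's. A steel lug hanging from the lever's shaft (about 4 mm behind the plug's head) meets the plug, so that the lever cannot go down before the plug is out.
- pump_handle (a point): Middle of the lever's black cross-bar: round, 16 mm thick, 84 mm long, along the jack's y, between two fork arms (66 mm clear; the fork is open for 60 mm ahead of it). Lever up: 126 mm behind lever_pivot, 136 mm above the table; at 0.45 rad: 140 mm behind, 75 mm high. Grip from above, fingers closing along the jack's x. Pressing takes 3 N at the top, 10 to 15 N at the bottom.
- lever (a joint): Lever angle (rad): 0 is up (a spring brings it back there when let free), 0.45 is all the way down, stop at 0.47. The bar swings at radius 140 mm about lever_pivot, at 0 it is 0.45 rad above the pivot's level.
- rack: Low stock rack, 430 mm wide, with cartons to 180 mm above the table; rear feet fixed, the front can be raised. Origin: on the table under the marked lift point; x points from the front (robot's side) to the rear, z up. The shelf's front edge is 30 mm behind the lift point, its front feet 75 mm behind it and 190 mm to each side.
- lift_pad (a point): Marked lift point: centre of the underside of a tongue 50 mm wide, 8 mm thick, yellow on top with a black spot over the point; it ends 20 mm in front of the point. Underside 66 mm above the table: the jack's saddle passes under with 8 mm to spare and meets it at 0.16 rad of the lever. It rises about 14 mm with the handle all the way down.
- bottle: Clear water bottle, 64 mm across, 200 mm high; a bystander, to be left where it is; origin at the centre of its underside.
- tape_roll: Roll of tape lying flat, 90 mm across, 24 mm high; a bystander, to be left where it is; origin at the centre of its underside.
- tub: White round tub, 72 mm across, 40 mm high; a bystander, to be left where it is; origin at the centre of its underside.
- pen_green: White pen with green cap, about 128 mm long, 14 mm thick; a bystander, to be left where it is; origin at the centre of its underside.
- pen_red: White pen with red cap, about 128 mm long, 14 mm thick; a bystander, to be left where it is; origin at the centre of its underside.
- pen_blue: White pen with blue cap, about 128 mm long, 14 mm thick; a bystander, to be left where it is; origin at the centre of its underside.
Not all that is in view belongs to the job. Of the things that look like the plug, the smaller one is meant. Several things have the shape of the tray; the one meant has the colours described above.

How it is judged:
On the way, in this order (a step that is already met when the one before it is completed fails the run):
1. the locking plug is out of the jack and lies in the blue tray, let go (x of plug_grip in the frame of tray between -0.065 and 0.065 m and y of plug_grip in the frame of tray between -0.065 and 0.065 m and z of plug_grip in the frame of tray below 0.05 m and contact force between the fingers and plug below 0.2 N and value of joint lever below 0.1 rad), for 0.2 s.
2. the saddle is centrally under the marked lift point, handle up (value of joint lever below 0.06 rad and height (world z) of lift_pad below 0.068 m and horizontal distance between saddle_top and lift_pad below 0.013 m and angle between jack's own z axis and vertical below 0.05 rad and linear speed of jack below 0.01 m/s), for 0.2 s.
3. first pump: handle all the way down, rack raised (value of joint lever above 0.4 rad and height (world z) of lift_pad above 0.075 m and horizontal distance between saddle_top and lift_pad below 0.013 m and contact force between jack and rack above 5 N), for 0.1 s.
4. handle all the way up again, rack down on its feet (value of joint lever below 0.06 rad and height (world z) of lift_pad below 0.068 m and horizontal distance between saddle_top and lift_pad below 0.013 m), for 0.1 s.
5. handle pressed all the way down again, rack raised (all of step 3), for 0.1 s.
At the end, for the whole second after the job is handed in: Plug let go in the blue tray; saddle within 13 mm of the lift point; robot holds the lever beyond 0.40 rad with over 2 N; lift point over 75 mm above the table (9 mm raised) and bearing on the jack with over 5 N; arm clear of the rack; jack level and still (all of step 5 and x of plug_grip in the frame of tray between -0.065 and 0.065 m and y of plug_grip in the frame of tray between -0.065 and 0.065 m and z of plug_grip in the frame of tray below 0.05 m and contact force between the fingers and plug below 0.2 N and angle between jack's own z axis and vertical below 0.05 rad and contact force between any of the fingers, the arm and jack above 2 N and contact force between each of the arm, the fingers and rack below 0.5 N and linear speed of jack below 0.02 m/s); the arm keeps its last pose, push and grip.
It fails at once if the arm pushes the rack (contact force between any of the arm, the fingers and rack above 3 N).
It fails at once if the jack is tipped over (angle between jack's own z axis and vertical above 0.4 rad).
It fails at once if a bystander is moved more than 30 mm (distance of any of bottle, tape_roll, tub, pen_green, pen_red, pen_blue from where it was at the start of the episode above 0.03 m).
It also fails if it takes over 72 s, if anything falls off the work surface, if the arm or the gripper's body presses on something with over 40 N, if the wrist force passes 120 N, or if a joint passes its speed limit or range.

### The arm

A 6-joint arm with a two-finger parallel gripper is mounted at the origin on the work surface. World frame = base frame: x ahead of the robot, y to its left, z up, the work surface at z = 0. Lengths are in m, angles in rad, forces in N, time in s.
With the tool pointing down it reaches from about 0.35 to 0.85 m from the base axis. Payload 8.1 kg.
Tool frame: the origin (TCP) lies midway between the tips of the shut fingers; the grasp point (between the pads) lies robot.grip_depth behind it (robot.grip_depth is the distance from the TCP to the grasp point, in m); z points along the fingers, y is the line along which they close (so a half turn about z gives the same grasp; the last joint's range is limited). The gripper opens to 93 mm and grips with 3 to 60 N. Pads are 15 mm wide; open, the fingers measure 128 mm over their backs; the gripper's body (75 mm by 188 mm) begins 65 mm behind the grasp point.
Start: joints at [-1.326, 0.13, 1.488, -0, 1.523, -0.085], TCP at [0.194, -0.568, 0.193] pointing down, gripper open.
Joint ranges: [-2.96, 2.96], [-0.89, 2.26], [0.02, 2.5], [-1.34, 4.48], [0, 2.73], [-2.66, 2.66]. Speed limits (rad/s): [2.39, 2.39, 2.79, 3.14, 3.14, 3.14].

### API

Orientations are given as a rotation vector (axis times angle).
In Python, from plant import robot gives the robot as it stands.
- The arm moves only by the tool carry_out, never from a script. Its argument "rows" is a list of rows, each a list of 6 numbers: the shift along the tool's x, y, z in m, then the turn, a rotation vector about the tool's x, y, z in degrees. A call has 1 to 12 rows; each row is the pose to reach, as a shift and turn from the pose commanded when the call began, along the tool's axes at that moment; what a row does not reach only later rows make up. A row lasts 1/8 s, in which the tool goes at most 62.5 mm and 10.7 degrees, less where a joint would pass 70% of its speed; a pose out of reach is approached as far as the arm can. A call with a gripper value outside its range is refused whole. "jaw" is the closure in counts, from 0 (fully open) to 255 (shut), set as the call begins (left out, the last holds). The fingers move at their own pace and stop on an object; "force" is the grip in N (left out, the last holds). Time passes only in rows, so rows that repeat a pose let the fingers close. It gives the time, the measured TCP pose, the force, the opening and the grip force at its end, in the units of the state.
- robot.read_state(): the state, without advancing time (a new reading comes with each control period).
- robot.read_camera(name): name is "side" or "top"; returns the picture (420x560x3 uint8, red, green, blue); there is no depth.
- robot.camera_model(name): a dict with "fx", "fy", "cx", "cy" (pixels), "R" (3x3) and "t" (3): a world point X has camera coordinates R X + t. Camera axes: x right, y down, z forward; pixel columns grow to the right and rows downward; lengths in m; the calibration is good to about 2 mm. A picture is of the moment at which its call begins. camera_model takes no time and is no camera call.
- robot.close_job(): hands the job in; it is judged then, once.
Trained networks look in the newest picture that a camera, given by its name, has taken for a name from the list of things; names that differ only in an ending like _2 or _b are one class to them, and where a whole thing is asked for, a point or a joint stands for the part that bears it (a point fixed in the world has none). Each returns a list of dicts, best first, with "conf" (0 to 1); they miss things now and then, are a little off and sometimes report something else, mostly with a low value. They report only what shows in the picture. A call takes as long as a camera call. They do not tell look-alikes from the thing itself.
- robot.outline_of(camera, target): "pixels" (420x560 bool, what is visible of it) and "pixel" ([column, row] in pixels, amid what is visible of it).
The state is a dict: "t": time; "q": joint angles; "dq": joint speeds; "joint_torque": joint torques, N m; "tool_pos": TCP position; "orientation": TCP orientation; "force": force on the tool from outside, world axes, zero at the start; "wrist_torque": the same for the moment, N m; "opening": finger opening in m; "gripper_force": force on a finger pad.
Only numpy, scipy, OpenCV 4.12 (cv2) and the standard library are available. Lean on these libraries where they do the work, as an engineer would, in place of code of your own. Each camera call takes 0.05 s, during which the arm holds its last target. There are 200 camera calls.

## Working session

There is one attempt and no reset: what is moved stays moved. The work goes in short steps, Python scripts to look and compute and a tool call to move; the robot and the scene stay as the last step left them, time stands still between calls to the robot, and variables do not carry over. Pictures are saved under pics/ and viewed, at most 10 in all, crops included, and the job is handed in when it is done.

Besides the shell and the picture viewer there is one more tool, called after "Emit:" as a command line: name --pt "numbers of a row" for each row, then --argument value for the rest. carry_out: Moves the arm, as the interface text tells. Its arguments: {"type":"object","properties":{"rows":{"type":"array"},"jaw":{"type":"number"},"force":{"type":"number"}},"required":["rows"]}

```bash
mkdir -p pics; ls; python3 - <<'E'
from plant import robot
import cv2,numpy as np
for n in("top","side"):
    im=robot.read_camera(n); cv2.imwrite(f"pics/{n}0.png",im[:,:,::-1])
    m=robot.camera_model(n); print(n,m)
    for t in("plug","tray","jack","rack","lift_pad","pump_handle","saddle_top","carry_grip"):
        try:
            for d in robot.outline_of(n,t)[:4]: print(t,np.round(d["pixel"]),round(d["conf"],2),int(d["pixels"].sum()))
        except Exception as e: print(t,e)
s=robot.read_state();print(s["t"],s["tool_pos"],s["orientation"],robot.grip_depth)
E
```

```text
pics
top {'fx': 421.0350088207252, 'fy': 421.0350088207252, 'cx': 279.460992737843, 'cy': 212.0824948546842, 'R': array([[ 0.02910007, -0.99955527, -0.00651515],
       [-0.99398192, -0.02824794, -0.10583946],
       [ 0.10560836,  0.00955588, -0.99436189]]), 't': array([-0.00775408,  0.49722371,  1.19617425])}
plug [231. 222.] 0.73 156
plug [275.  94.] 0.16 13707
tray [181. 222.] 0.96 2108
tray [359. 270.] 0.87 2157
jack [285. 219.] 0.9 3599
rack [275.  91.] 0.95 13860
rack [182. 270.] 0.68 196
lift_pad [275.  94.] 0.81 13869
pump_handle [290. 237.] 0.96 555
pump_handle [268. 206.] 0.23 86
carry_grip [287. 220.] 0.75 3630
side {'fx': 459.0980499806985, 'fy': 459.0980499806985, 'cx': 278.478670477225, 'cy': 210.55233850518022, 'R': array([[-0.9882144 , -0.15202006,  0.01794987],
       [-0.12564615,  0.73855871, -0.6623776 ],
       [ 0.08743765, -0.65682641, -0.74895509]]), 't': array([0.48885635, 0.14732448, 1.27609685])}
plug [282. 271.] 0.63 279
plug [275. 239.] 0.45 112
tray [271. 335.] 0.83 3052
tray [341. 185.] 0.82 1486
tray [288. 232.] 0.39 3332
jack [293. 231.] 0.96 3423
rack [152. 220.] 0.84 13677
lift_pad [155. 220.] 0.74 13362
pump_handle [307. 214.] 0.68 629
pump_handle [272. 400.] 0.68 416
saddle_top [252. 223.] 0.63 134
carry_grip [285. 234.] 0.84 3346
0.9 [ 0.1943083  -0.56765668  0.19264432] [-3.09897150e+00 -5.15616824e-01 -1.03440568e-05] 0.0188
```

```bash
python3 - <<'E'
import cv2
a=cv2.imread("pics/top0.png");b=cv2.imread("pics/side0.png")
cv2.imwrite("pics/a.png",cv2.resize(a[120:345,120:420],(800,600),interpolation=cv2.INTER_CUBIC))
cv2.imwrite("pics/b.png",cv2.resize(b,(800,600),interpolation=cv2.INTER_CUBIC))
E
```

```text
(no output)
```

View pics/a.png

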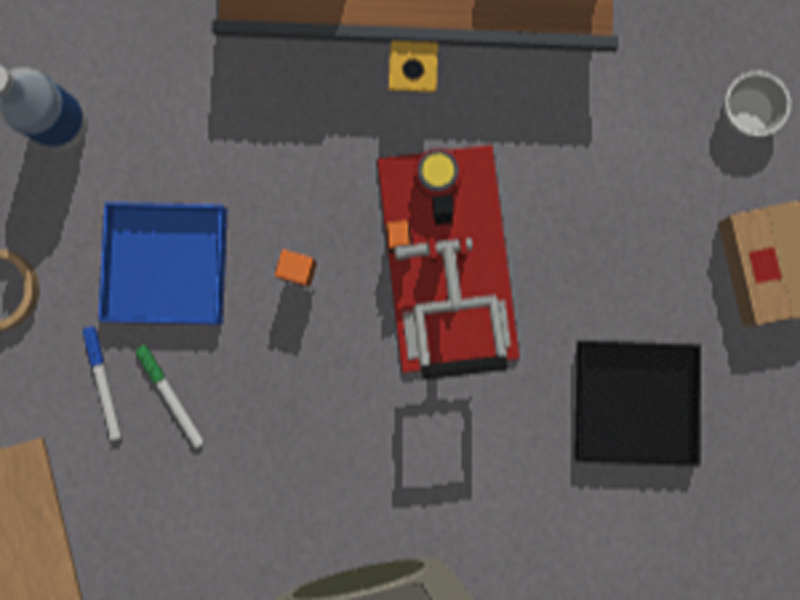

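View pics/b.png

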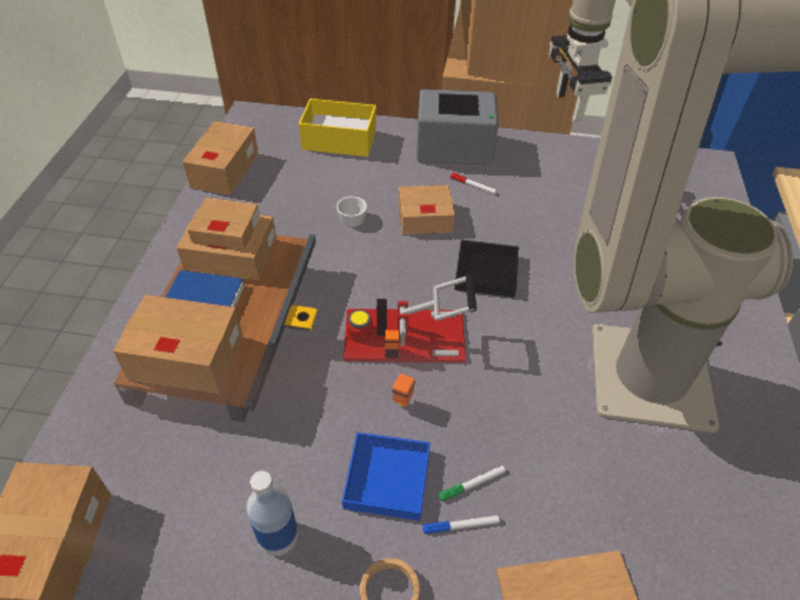

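Top crop: two orange look-alikes, a free-standing one at full-image (231,220) and one in the jack socket at (269,207). In the side picture they are at (282,272) and (274,240). The one in the socket is smaller, so that is the plug. The blue tray is at (181,219); the black tray at (359,271) is a decoy. The yellow pad spot is at about (274,146) and the saddle spot at (284,184). Next I fit the poses and check a close crop.

```bash
cat > h.py <<'E'
import numpy as np, cv2
from scipy.optimize import least_squares
from scipy.spatial.transform import Rotation as Rn
from plant import robot
def proj(n,X):
    m=robot.camera_model(n); p=np.atleast_2d(X)@m["R"].T+m["t"]
    return np.c_[m["fx"]*p[:,0]/p[:,2]+m["cx"],m["fy"]*p[:,1]/p[:,2]+m["cy"]]
def at_z(n,uv,z):
    m=robot.camera_model(n); d=m["R"].T@np.array([(uv[0]-m["cx"])/m["fx"],(uv[1]-m["cy"])/m["fy"],1])
    c=-m["R"].T@m["t"]; return c+d*(z-c[2])/d[2]
def tri(uva,uvb):
    return least_squares(lambda X:np.r_[proj("top",X)[0]-uva,proj("side",X)[0]-uvb],[.6,0,.05]).x
def j2w(p,pts):  # p=x,y,yaw
    c,s=np.cos(p[2]),np.sin(p[2]); q=np.atleast_2d(pts).astype(float).copy(); a,b=q[:,0].copy(),q[:,1].copy()
    q[:,0]=p[0]+c*a-s*b; q[:,1]=p[1]+s*a+c*b; return q
def blob(im,near,r,lo,hi):  # im rgb; hsv range centroid nearest
    h=cv2.cvtColor(im,cv2.COLOR_RGB2HSV); m=cv2.inRange(h,np.array(lo),np.array(hi))
    k=np.zeros_like(m); cv2.circle(k,(int(near[0]),int(near[1])),r,255,-1); m&=k
    n,l,st,c=cv2.connectedComponentsWithStats(m)
    i=1+np.argmax(st[1:,4]); return c[i],st[i],l==i
YEL=((20,100,80),(35,255,255)); ORG=((6,150,100),(15,255,255))
E
cat > m0.py <<'E'
from h import *
T=cv2.imread("pics/top0.png")[:,:,::-1].copy();S=cv2.imread("pics/side0.png")[:,:,::-1].copy()
st,sb=blob(T,(284,184),9,*YEL),blob(S,(252,223),9,*YEL)
print("saddle",st[0],st[1][4],sb[0],sb[1][4]); 
print(at_z("top",st[0],.058),at_z("side",sb[0],.058),tri(st[0],sb[0]))
# pad yellow whole + black
for n,I,c in(("top",T,(274,146)),("side",S,(212,222))):
    b=blob(I,c,16,*YEL); x,y,w,h,a=b[1]
    g=I[y:y+h,x:x+w].max(2); gm=np.zeros(I.shape[:2],np.uint8)
    k=np.argwhere((g<60)); hull=cv2.convexHull(np.argwhere(b[2])[:,::-1].astype(np.int32)); cv2.fillConvexPoly(gm,hull,1)
    k=np.argwhere((gm>0)&(I.max(2)<70)); uv=k.mean(0)[::-1]; print("pad",n,b[1],len(k),uv,at_z(n,uv,.074))
f=.375
cor=np.array([[378,158],[492,146],[518,360],[402,373]])*f+120
mod=np.array([[110,65,12],[110,-65,12],[-130,-65,12],[-130,65,12]])/1e3
def res(p): return np.r_[(proj("top",j2w(p,mod))-cor).ravel(),2*(proj("top",j2w(p,[[.08,0,.058]]))[0]-st[0]),2*(proj("side",j2w(p,[[.08,0,.058]]))[0]-sb[0])]
r=least_squares(res,[.6,0,.1]); print("jack",r.x,np.round(r.fun,1)); p=r.x
for nm,q in(("plug",[.0155,.05,.053]),("sad",[.08,0,.058]),("post",[.036,0,.085]),("bar",[-.131,0,.136])): print(nm,j2w(p,[q])[0],proj("top",j2w(p,[q]))[0],proj("side",j2w(p,[q]))[0])
tc=np.array([[106,205],[227,206],[221,323],[101,322]])*f+120
print("tray",[np.round(at_z("top",c,.03),3) for c in tc])
for n,I,c in(("top",T,(269,207)),("side",S,(274,239)),("top",T,(231,220)),("side",S,(282,271))): b=blob(I,c,12,*ORG);print("orange",n,b[0],b[1])
cv2.imwrite("pics/c.png",cv2.resize(S[190:310,200:360,::-1],(800,600),interpolation=cv2.INTER_CUBIC))
E
python3 m0.py
```

```text
saddle [283.72268908 183.20168067] 119 [251.10891089 221.84158416] 101
[ 0.57692782 -0.00348511  0.058     ] [ 0.57446141 -0.00686549  0.058     ] [ 0.57490039 -0.00351158  0.06227314]
pad top [266 135  18  19 284] 38 [274.42105263 145.65789474] [0.68125508 0.02590189 0.074     ]
pad side [199 214  23  17 245] 27 [211.2962963  220.96296296] [0.68020229 0.02148144 0.074     ]
jack [ 0.49609347 -0.01636791  0.14242543] [-0.5 -0.2  0.3 -0.7  0.4 -0.1 -0.6  0.1  1.   1.2 -0.8  0.9]
plug [0.5043393  0.03532596 0.053     ] [269.35489639 208.32337026] [273.38197959 237.91660514]
sad [ 0.57528344 -0.00501236  0.058     ] [284.24252925 183.78615251] [250.69404288 222.30327757]
post [ 0.53172895 -0.01125791  0.085     ] [286.1020637  197.66570723] [266.38104736 216.31608546]
bar [ 0.36641989 -0.03496263  0.136     ] [293.62047215 257.89039402] [328.71596317 205.09202451]
tray [array([0.531, 0.356, 0.03 ]), array([0.534, 0.224, 0.03 ]), array([0.407, 0.224, 0.03 ]), array([0.404, 0.354, 0.03 ])]
orange top [268.89041096 206.93150685] [265 202   9  11  73]
orange side [273.7037037 234.4691358] [269 230  11   9  81]
orange top [229.81451613 219.91129032] [223 214  14  13 124]
orange side [281.94405594 268.59440559] [275 262  15  14 143]
```

View pics/c.png

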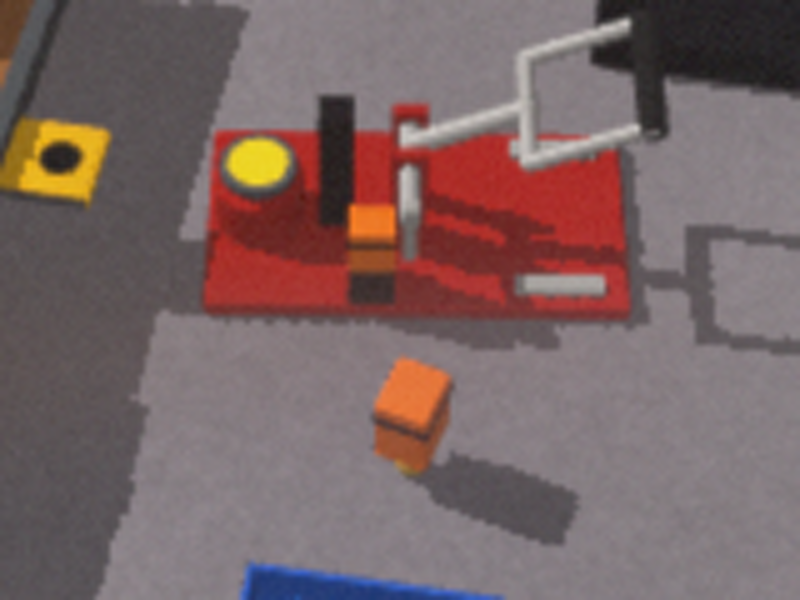

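The close crop confirms it: the orange head at crop (372,240), beside the shaft and lug, is the plug in the jack's socket. The larger orange block at crop (412,405) stands free and is the decoy.

```bash
cat >> h.py <<'E'
def plan(pos,yaw,P0=None,R0=None):
    """shift (mm, tool axes) and turn about tool z (deg) to TCP pos with tool pointing down, tool y closing line along world angle yaw+90deg"""
    s=robot.read_state(); P=np.array(s["tool_pos"]) if P0 is None else P0; R=Rn.from_rotvec(s["orientation"]).as_matrix()
    out=[]
    for k in(0,1):
        a=yaw+k*np.pi; x=np.array([np.cos(a),np.sin(a),0]);z=np.array([0,0,-1.]);G=np.c_[x,np.cross(z,x),z]
        out.append(np.degrees(Rn.from_matrix(R.T@G).as_rotvec()))
    out=min(out,key=np.linalg.norm)
    print("shift mm",np.round(1e3*R.T@(np.array(pos)-P),1),"turn",np.round(out,2),"tcp",np.round(P,4),"q6",round(s["q"][5],2))
E
python3 - <<'E'
from h import *
p=[.4961,-.0164,.1424]
print(np.round(Rn.from_rotvec(robot.read_state()["orientation"]).as_matrix(),3))
print(at_z("top",(268.9,206.9),.070),j2w(p,[[.0155,.05,.07]]),at_z("side",(273.7,234.5),.070))
print("decoy",at_z("top",(229.8,219.9),.07))
g=j2w(p,[[.0185,.051,0]])[0]; print(g)
plan([g[0],g[1],.25],p[2])
E
```

```text
[[ 0.946  0.324  0.   ]
 [ 0.324 -0.946  0.   ]
 [ 0.    -0.    -1.   ]]
[0.50637054 0.03614959 0.07      ] [[0.50434715 0.03529366 0.07      ]] [0.50339943 0.03677144 0.07      ]
decoy [0.46668953 0.14428924 0.07      ]
[0.50717487 0.0367093  0.        ]
shift mm [ 491.7 -470.5  -57.3] turn [-0.   -0.   10.73] tcp [ 0.1943 -0.5677  0.1926] q6 -0.09
```

Emit:
carry_out --pt "0 0 -0.057 0 0 0" --pt "0.05 -0.05 -0.057 0 0 3" --pt "0.1 -0.09 -0.057 0 0 6" --pt "0.14 -0.13 -0.057 0 0 9" --pt "0.18 -0.17 -0.057 0 0 10.7" --pt "0.22 -0.21 -0.057 0 0 10.7" --pt "0.26 -0.25 -0.057 0 0 10.7" --pt "0.3 -0.29 -0.057 0 0 10.7" --pt "0.34 -0.33 -0.057 0 0 10.7" --pt "0.38 -0.37 -0.057 0 0 10.7" --pt "0.42 -0.41 -0.057 0 0 10.7" --pt "0.46 -0.44 -0.057 0 0 10.7" --jaw 162 --force 25

```text
t: 2.4
tool_pos: [0.4877, -0.0003, 0.2501]
orientation: [3.133, 0.226, 0.002]
force: [0.4, -1.1, -0.2]
opening: 0.034
gripper_force: 0.0
```

```bash
python3 - <<'E'
from h import *
plan([.507,.0367,.11],.1424)
E
```

```text
shift mm [ 24.3 -33.9 140.1] turn [ 0.02 -0.06  0.09] tcp [ 4.877e-01 -3.000e-04  2.501e-01] q6 1.32
```

Emit:
carry_out --pt "0.012 -0.017 0.04 0 0 0" --pt "0.024 -0.034 0.09 0 0 0" --pt "0.0243 -0.034 0.14 0 0 0" --pt "0.0243 -0.034 0.14 0 0 0" --pt "0.0243 -0.034 0.14 0 0 0"

```text
t: 3.02
tool_pos: [0.5073, 0.0345, 0.1117]
orientation: [3.133, 0.224, 0.003]
force: [0.8, -0.8, 1.1]
opening: 0.034
gripper_force: 0.0
```

```bash
python3 - <<'E'
from h import *
S=robot.read_camera("side");T=robot.read_camera("top")
s=robot.read_state(); P=np.array(s["tool_pos"]); print(P,proj("side",P),proj("top",P))
a=cv2.resize(S[165:285,220:320,::-1],(480,576),interpolation=cv2.INTER_CUBIC)
b=cv2.resize(T[160:260,235:290,::-1],(316,576),interpolation=cv2.INTER_CUBIC)
cv2.imwrite("pics/d.png",np.hstack([a,b]))
E
```

```text
[0.50835477 0.03435682 0.1128365 ] [[272.15870894 223.44819218]] [[269.08758869 204.31850113]]
```

View pics/d.png

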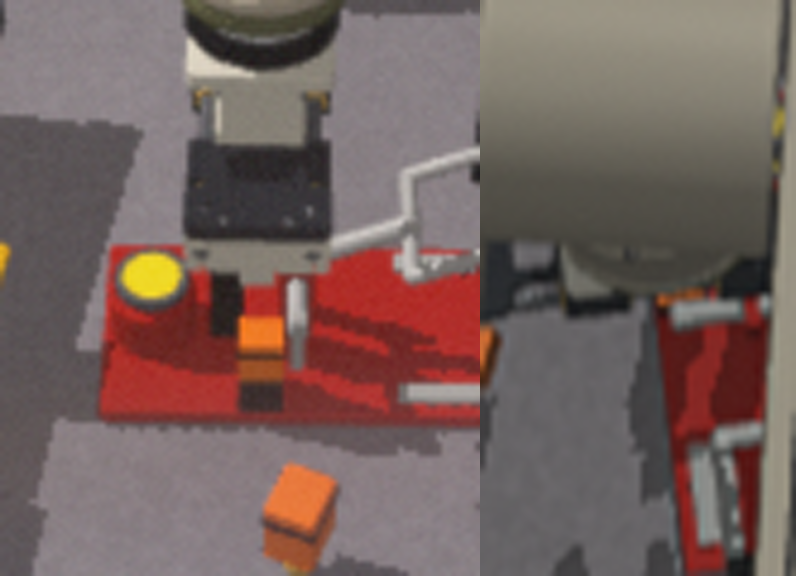

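The side view shows the plug head at full-image (274,237) directly below the gripper. The body hides the fingers, and the free decoy at about (282,272) is clear.

Emit:
carry_out --pt "0 0 0 0 0 0" --pt "0 0 0 0 0 0"

```text
t: 3.38
tool_pos: [0.507, 0.0345, 0.1109]
orientation: [3.133, 0.224, 0.003]
force: [0.2, -0.7, 0.4]
opening: 0.0339
gripper_force: 0.0
```

```bash
python3 - <<'E'
from h import *
for i in range(3):print(robot.read_state()["tool_pos"])
plan([.5076,.0367,.043],.1424)
E
```

```text
[0.50703695 0.0345387  0.11089301]
[0.50703695 0.0345387  0.11089301]
[0.50703695 0.0345387  0.11089301]
shift mm [ 0.7 -2.1 67.9] turn [ 0.02 -0.11  0.02] tcp [0.507  0.0345 0.1109] q6 1.4
```

Emit:
carry_out --pt "0.0005 -0.002 0.015 0 0 0" --pt "0.0005 -0.002 0.03 0 0 0" --pt "0.0005 -0.002 0.042 0 0 0" --pt "0.0005 -0.002 0.052 0 0 0" --pt "0.0005 -0.002 0.06 0 0 0" --pt "0.0005 -0.002 0.067 0 0 0" --pt "0.0005 -0.002 0.067 0 0 0"

```text
t: 4.25
tool_pos: [0.5061, 0.0368, 0.0421]
orientation: [-3.133, -0.224, 0.001]
force: [-0.4, -0.1, 0.3]
opening: 0.034
gripper_force: 0.0
```

Emit:
carry_out --pt "0 0 0 0 0 0" --pt "0 0 0 0 0 0" --pt "0 0 0 0 0 0" --pt "0 0 0 0 0 0" --jaw 255 --force 25

```text
t: 4.75
tool_pos: [0.507, 0.0366, 0.0432]
orientation: [3.133, 0.224, 0.002]
force: [1.1, -0.6, 2.8]
opening: 0.0202
gripper_force: 25.0
```

Emit:
carry_out --pt "0 0 -0.003 0 0 0" --pt "0 0 -0.007 0 0 0" --pt "0 0 -0.012 0 0 0" --pt "0 0 -0.018 0 0 0" --pt "0 0 -0.026 0 0 0" --pt "0 0 -0.04 0 0 0" --pt "0 0 -0.07 0 0 0" --pt "0 0 -0.11 0 0 0" --pt "0 0 -0.13 0 0 0" --pt "0 0 -0.13 0 0 0"

```text
t: 6.0
tool_pos: [0.5081, 0.0367, 0.1755]
orientation: [3.133, 0.224, 0.008]
force: [-0.1, 0.3, -0.5]
opening: 0.0008
gripper_force: 0.0
```

```bash
python3 - <<'E'
from h import *
plan([.469,.289,.17],.0)
plan([.469,.289,.17],.1424)
S=robot.read_camera("side"); cv2.imwrite("pics/e.png",cv2.resize(S[120:290,190:400,::-1],(741,600)))
E
```

```text
shift mm [  -2.8 -255.3    5.3] turn [ 0.03 -0.28  8.2 ] tcp [0.5081 0.0367 0.1755] q6 1.4
shift mm [  -2.8 -255.3    5.3] turn [ 0.05 -0.28  0.04] tcp [0.5081 0.0367 0.1755] q6 1.4
```

View pics/e.png

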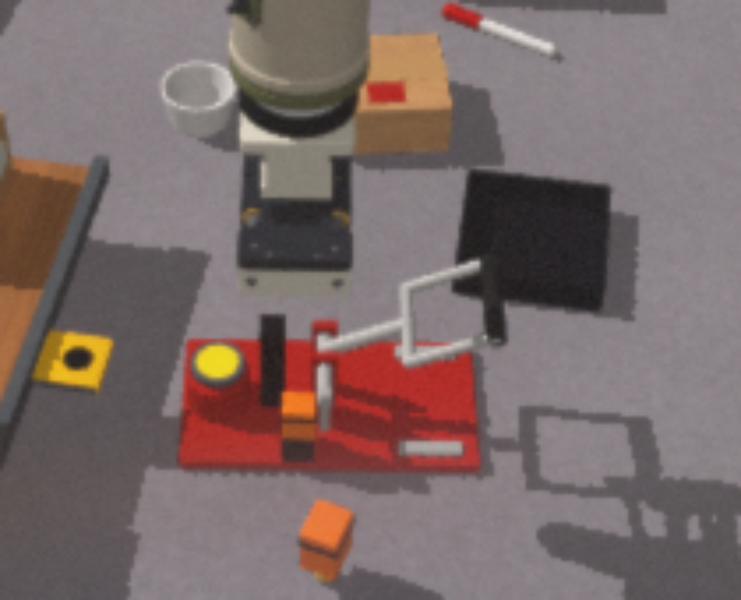

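The side view shows the plug still in the socket at full-image (274,235), so the grip slipped while pulling. The jack has not moved. I will regrip harder and pull more slowly.

Emit:
carry_out --pt "0 0 0.01 0 0 0" --pt "0 0 0.03 0 0 0" --pt "-0.002 0 0.06 0 0 0" --pt "-0.002 0 0.09 0 0 0" --pt "-0.002 0 0.105 0 0 0" --pt "-0.002 0 0.12 0 0 0" --pt "-0.002 0 0.126 0 0 0" --pt "-0.002 0 0.13 0 0 0" --pt "-0.002 0 0.132 0 0 0" --pt "-0.002 0 0.132 0 0 0" --jaw 162

```text
t: 7.3
tool_pos: [0.5049, 0.0365, 0.0411]
orientation: [3.133, 0.225, 0.001]
force: [0.2, 0.5, 0.2]
opening: 0.034
gripper_force: 0.0
```

Emit:
carry_out --pt "0 0 0 0 0 0" --pt "0 0 0 0 0 0" --pt "0 0 0 0 0 0" --pt "0 0 0 0 0 0" --jaw 255 --force 55

```text
t: 7.8
tool_pos: [0.5048, 0.0364, 0.041]
orientation: [3.133, 0.224, 0.001]
force: [-0.4, -1.4, 1.9]
opening: 0.0202
gripper_force: 55.0
```

Emit:
carry_out --pt "0 0 -0.001 0 0 0" --pt "0 0 -0.002 0 0 0" --pt "0 0 -0.003 0 0 0" --pt "0 0 -0.004 0 0 0"

```text
t: 8.3
tool_pos: [0.5039, 0.0364, 0.0442]
orientation: [-3.134, -0.225, 0.002]
force: [0.6, 0.4, -5.0]
opening: 0.0203
gripper_force: 55.0
```

Emit:
carry_out --pt "0 0 -0.001 0 0 0" --pt "0 0 -0.002 0 0 0" --pt "0 0 -0.003 0 0 0" --pt "0 0 -0.004 0 0 0" --pt "0 0 -0.006 0 0 0" --pt "0 0 -0.008 0 0 0"

```text
t: 9.05
tool_pos: [0.5051, 0.0365, 0.0535]
orientation: [-3.134, -0.224, -0.002]
force: [0.4, 1.2, 0.9]
opening: 0.0205
gripper_force: 54.9
```

Emit:
carry_out --pt "0 0 -0.004 0 0 0" --pt "0 0 -0.008 0 0 0" --pt "0 0 -0.014 0 0 0" --pt "0 0 -0.02 0 0 0" --pt "0 0 -0.03 0 0 0" --pt "0 0 -0.045 0 0 0" --pt "0 0 -0.07 0 0 0" --pt "0 0 -0.1 0 0 0" --pt "0 0 -0.12 0 0 0" --pt "0 0 -0.12 0 0 0"

```text
t: 10.3
tool_pos: [0.5061, 0.0364, 0.1755]
orientation: [3.133, 0.224, 0.007]
force: [0.8, 0.5, -0.4]
opening: 0.02
gripper_force: 55.0
```

```bash
python3 - <<'E'
from h import *
plan([.469,.289,.18],.1424)
S=robot.read_camera("side")
try: print(blob(S,(274,237),10,*ORG)[1])
except Exception as e: print("none at socket",e)
E
```

```text
shift mm [  -0.7 -255.3   -4.7] turn [ 0.05 -0.27  0.04] tcp [0.5061 0.0364 0.1755] q6 1.4
none at socket attempt to get argmax of an empty sequence
```

Emit:
carry_out --pt "0 -0.02 0 0 0 0" --pt "0 -0.06 0 0 0 0" --pt "0 -0.1 0 0 0 0" --pt "0 -0.14 0 0 0 0" --pt "0 -0.18 0 0 0 0" --pt "0 -0.22 0 0 0 0" --pt "0 -0.245 0.01 0 0 0" --pt "0 -0.255 0.04 0 0 0" --pt "0 -0.255 0.08 0 0 0" --pt "0 -0.255 0.11 0 0 0" --pt "0 -0.255 0.125 0 0 0" --pt "0 -0.255 0.125 0 0 0"

```text
t: 11.85
tool_pos: [0.4669, 0.2882, 0.0461]
orientation: [3.132, 0.224, -0.005]
force: [-0.6, -1.1, 0.2]
opening: 0.0203
gripper_force: 55.0
```

Emit:
carry_out --pt "0 0 0.006 0 0 0" --pt "0 0 0.01 0 0 0" --pt "0 0 0.01 0 0 0"

```text
t: 12.22
tool_pos: [0.4683, 0.2889, 0.0379]
orientation: [-3.133, -0.224, -0.001]
force: [0.4, -0.2, 0.2]
opening: 0.0205
gripper_force: 55.0
```

Emit:
carry_out --pt "0 0 0 0 0 0" --pt "0 0 0 0 0 0" --pt "0 0 -0.005 0 0 0" --pt "0 0 -0.02 0 0 0" --pt "0 0 -0.06 0 0 0" --pt "0 0 -0.1 0 0 0" --pt "0 0 -0.15 0 0 0" --pt "0 0 -0.18 0 0 0" --jaw 110

```text
t: 13.22
tool_pos: [0.4692, 0.2894, 0.2223]
orientation: [-3.132, -0.224, -0.007]
force: [0.4, 0.6, -0.1]
opening: 0.053
gripper_force: 0.0
```

```bash
python3 - <<'E'
from h import *
T=robot.read_camera("top");S=robot.read_camera("side")
b=blob(S,(272,333),40,*ORG); print("plug side",b[0],b[1],at_z("side",b[0],.04))
st,sb=blob(T,(284,184),9,*YEL),blob(S,(252,223),9,*YEL); print(st[0],st[1],sb[0],sb[1])
p=[.4961,-.0164,.1424]
g=j2w(p,[[.036,0,0]])[0]; print(g); plan([g[0],g[1],.20],p[2])
cv2.imwrite("pics/f.png",cv2.resize(S[150:400,160:400,::-1],(576,600)))
E
```

```text
plug side [274.07194245 347.11510791] [269 341  11  14 139] [0.45325035 0.3411185  0.04      ]
[283.59482759 183.40517241] [278 178  12  12 116] [249.18461538 222.44615385] [245 218   9  10  65]
[ 0.53173562 -0.01129091  0.        ]
shift mm [ 17.4 307.1  23.2] turn [-0.16 -0.5   0.04] tcp [0.4705 0.2901 0.2239] q6 1.89
```

View pics/f.png

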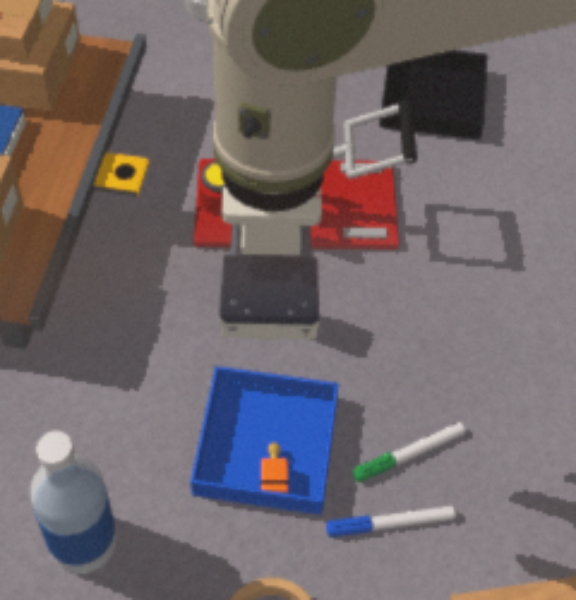

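The side view shows the orange plug lying inside the blue tray at crop (275,470), about full-image (274,346), let go. Pens and bottle have not moved. Next is the carry post.

Emit:
carry_out --pt "0.003 0.03 0.0 0 0 0" --pt "0.006 0.08 0.01 0 0 0" --pt "0.009 0.13 0.02 0 0 0" --pt "0.012 0.18 0.023 0 0 0" --pt "0.015 0.23 0.023 0 0 0" --pt "0.017 0.28 0.023 0 0 0" --pt "0.0174 0.3 0.023 0 0 0" --pt "0.0174 0.307 0.023 0 0 0" --pt "0.0174 0.307 0.04 0 0 0" --pt "0.0174 0.307 0.06 0 0 0" --pt "0.0174 0.307 0.08 0 0 0" --pt "0.0174 0.307 0.09 0 0 0"

```text
t: 14.82
tool_pos: [0.5277, -0.0117, 0.1249]
orientation: [-3.133, -0.226, 0.005]
force: [0.1, 0.7, 0.1]
opening: 0.0529
gripper_force: 0.0
```

```bash
python3 - <<'E'
from h import *
plan([.5317,-.0113,.066],.1424)
T=robot.read_camera("top");S=robot.read_camera("side")
a=cv2.resize(S[165:285,200:300,::-1],(480,576),interpolation=cv2.INTER_CUBIC)
b=cv2.resize(T[160:260,250:305,::-1],(316,576),interpolation=cv2.INTER_CUBIC)
cv2.imwrite("pics/g.png",np.hstack([a,b]))
E
```

```text
shift mm [ 4.2  0.2 58.9] turn [-0.05  0.18  0.09] tcp [ 0.5277 -0.0117  0.1249] q6 1.31
```

Emit:
carry_out --pt "0.003 0 0.01 0 0 0" --pt "0.004 0 0.025 0 0 0" --pt "0.004 0 0.038 0 0 0" --pt "0.004 0 0.048 0 0 0" --pt "0.004 0 0.055 0 0 0" --pt "0.004 0 0.059 0 0 0" --pt "0.004 0 0.059 0 0 0"

```text
t: 15.8
tool_pos: [0.533, -0.0119, 0.0685]
orientation: [-3.133, -0.224, 0.0]
force: [-0.3, -0.5, 0.9]
opening: 0.0532
gripper_force: 0.0
```

Emit:
carry_out --pt "0 0 0 0 0 0" --pt "0 0 0 0 0 0" --pt "0 0 0 0 0 0" --pt "0 0 0 0 0 0" --pt "0 0 0 0 0 0" --jaw 255 --force 45

```text
t: 16.42
tool_pos: [0.5332, -0.0118, 0.0688]
orientation: [-3.133, -0.225, -0.001]
force: [0.6, 1.2, 1.0]
opening: 0.0196
gripper_force: 45.0
```

```bash
cat > rel.py <<'E'
from h import *
T=robot.read_camera("top");S=robot.read_camera("side")
import sys
gs=list(map(float,sys.argv[1:3])); ft=proj("top",[*gs,.058])[0]; fs=proj("side",[*gs,.058])[0]
out={}
for n,I,g in(("top",T,ft),("side",S,fs)):
    try:
        b=blob(I,g,8,*YEL); print(n,"saddle px",b[0],b[1],np.round(at_z(n,b[0],.058),4))
    except ValueError: print(n,"saddle hidden")
R=Rn.from_rotvec(robot.read_state()["orientation"]).as_matrix(); print("tool x",R[:,0],"tcp",robot.read_state()["tool_pos"])
E
python3 rel.py .575 -.005
```

```text
top saddle hidden
side saddle px [251.28431373 221.7254902 ] [245 217  13  10 102] [ 0.5741 -0.0074  0.058 ]
tool x [9.89766147e-01 1.42698666e-01 2.53638428e-04] tcp [ 0.53317932 -0.01177989  0.06878705]
```

Emit:
carry_out --pt "0.004 -0.0005 0 0 0 0" --pt "0.012 -0.0015 0 0 0 0" --pt "0.022 -0.003 0 0 0 0" --pt "0.034 -0.0045 0 0 0 0" --pt "0.046 -0.006 0 0 0 0" --pt "0.058 -0.0075 0 0 0 0" --pt "0.07 -0.009 0 0 0 0" --pt "0.08 -0.0105 0 0 0 0" --pt "0.088 -0.0115 0 0 0 0" --pt "0.094 -0.0125 0 0 0 0" --pt "0.095 -0.0135 0 0 0 0" --pt "0.095 -0.0137 0 0 0 0"

```text
t: 18.02
tool_pos: [0.6248, 0.0139, 0.0688]
orientation: [3.132, 0.224, -0.002]
force: [-4.8, -5.0, 5.4]
opening: 0.0195
gripper_force: 45.0
```

```bash
python3 rel.py .667 .023
```

```text
top saddle hidden
side saddle px [216.57407407 225.14814815] [208 220  16  12 108] [0.6668 0.021  0.058 ]
tool x [ 0.98983805  0.14219331 -0.00130495] tcp [0.62475427 0.013881   0.06883672]
```

Emit:
carry_out --pt "0.003 0 0 0 0 0" --pt "0.006 0 0 0 0 0" --pt "0.01 -0.0005 0 0 0 0" --pt "0.013 -0.001 0 0 0 0" --pt "0.0145 -0.001 0 0 0 0" --pt "0.0145 -0.001 0 0 0 0" --pt "0.0145 -0.001 0 0 0 0"

```text
t: 19.0
tool_pos: [0.6383, 0.0176, 0.0688]
orientation: [3.133, 0.224, -0.004]
force: [-6.2, -1.0, 7.0]
opening: 0.0197
gripper_force: 45.0
```

```bash
python3 - <<'E'
from h import *
S=robot.read_camera("side");print(robot.read_state()["tool_pos"])
a=cv2.resize(S[180:280,160:290,::-1],(780,600),interpolation=cv2.INTER_CUBIC)
cv2.imwrite("pics/i.png",a)
E
```

```text
[0.63834698 0.01766712 0.06883502]
```

View pics/i.png

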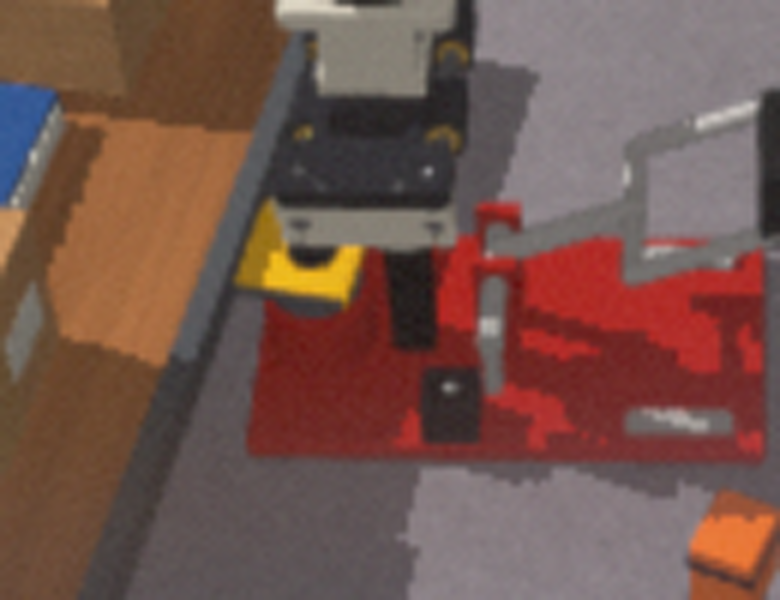

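The side crop shows the saddle under the tongue: the dark disc edge at crop (310,300), the spot at (312,255). The gripper stays clear of the shelf edge. Next I release and measure.

Emit:
carry_out --pt "0 0 0 0 0 0" --pt "0 0 0 0 0 0" --pt "0 0 -0.005 0 0 0" --pt "0 0 -0.02 0 0 0" --pt "-0.005 0 -0.05 0 0 0" --pt "-0.03 0 -0.09 0 0 0" --pt "-0.07 0 -0.14 0 0 0" --pt "-0.11 0 -0.16 0 0 0" --pt "-0.15 0.05 -0.16 0 0 0" --pt "-0.17 0.1 -0.16 0 0 0" --pt "-0.19 0.16 -0.16 0 0 0" --pt "-0.2 0.21 -0.16 0 0 0" --jaw 110

```text
t: 20.55
tool_pos: [0.4709, -0.2204, 0.2306]
orientation: [3.132, 0.223, 0.004]
force: [1.3, -0.2, -0.5]
opening: 0.0529
gripper_force: 0.0
```

```bash
python3 - <<'E'
from h import *
T=robot.read_camera("top");S=robot.read_camera("side")
a=cv2.resize(S[180:280,180:320,::-1],(400,286),interpolation=cv2.INTER_CUBIC)
b=cv2.resize(T[125:245,230:330,::-1],(500,600),interpolation=cv2.INTER_CUBIC)
c=np.zeros((600,300,3),np.uint8); c[:214,:]=cv2.resize(a,(300,214))
cv2.imwrite("pics/j.png",np.hstack([b,c]))
p=[.4961+.1051,-.0164+.0294,.1424]
for nm,q in(("sad",[.08,0,.058]),("post",[.036,0,.105]),("bar",[-.131,0,.136]),("c0",[.11,.065,.012]),("c1",[.11,-.065,.012]),("c2",[-.13,-.065,.012]),("c3",[-.13,.065,.012])):
  x=j2w(p,[q])[0]; u=proj("top",x)[0]; print(nm,x,(u-[230,125])*5)
E
```

```text
sad [0.68039026 0.02435354 0.058     ] [225.26308298 112.14090809]
post [0.63683562 0.01810909 0.105     ] [232.76325434 167.71677304]
bar [ 0.47152595 -0.00559142  0.136     ] [267.52915006 462.51499062]
c0 [0.70086186 0.0929532  0.012     ] [112.96901627  95.48710276]
c1 [ 0.71931136 -0.03573097  0.012     ] [328.87218494  71.11234014]
c2 [ 0.48174058 -0.06979159  0.012     ] [376.82138881 467.95688684]
c3 [0.46329108 0.05889259 0.012     ] [156.49853848 493.06495918]
```

View pics/j.png

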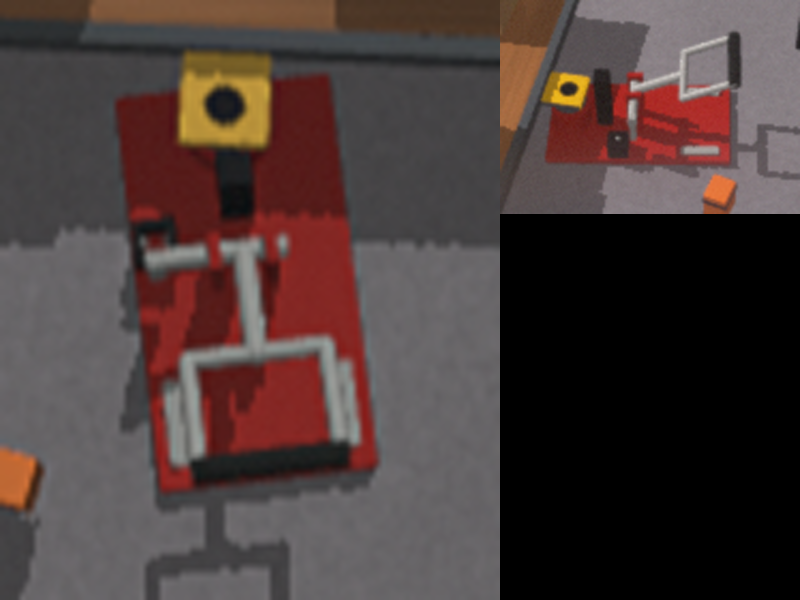

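The top crop shows the plate corners and bar within about 3 crop px (under 2 mm) of prediction. The saddle is therefore centred under the spot at (225,105), and the bar middle is at crop (270,462). Now the handle.

```bash
python3 - <<'E'
from h import *
plan([.4715,-.0062,.17],.142+np.pi/2)
print(robot.read_state()["q"])
E
```

```text
shift mm [  30.7 -214.5   59.4] turn [ 8.000e-02 -1.500e-01  8.977e+01] tcp [ 0.4705 -0.2228  0.2299] q6 0.89
[-5.39495462e-01 -1.00765060e-01  1.65414011e+00 -1.55543828e-03
  1.58606311e+00  8.93259431e-01]
```

Emit:
carry_out --pt "0.003 -0.02 0 0 0 -10" --pt "0.006 -0.045 0 0 0 -20" --pt "0.01 -0.07 0 0 0 -30" --pt "0.014 -0.095 0 0 0 -40" --pt "0.018 -0.12 0 0 0 -50" --pt "0.021 -0.145 0 0 0 -60" --pt "0.024 -0.165 0 0 0 -70" --pt "0.027 -0.185 0 0 0 -80" --pt "0.029 -0.2 0.02 0 0 -90" --pt "0.0305 -0.21 0.04 0 0 -90" --pt "0.0305 -0.2145 0.055 0 0 -90" --pt "0.0305 -0.2145 0.055 0 0 -90"

```text
t: 22.15
tool_pos: [0.4698, -0.0013, 0.1721]
orientation: [-2.058, -2.371, 0.003]
force: [0.7, 0.5, -0.0]
opening: 0.0531
gripper_force: 0.0
```

```bash
python3 - <<'E'
from h import *
plan([.4715,-.0062,.117],.142+np.pi/2)
S=robot.read_camera("side");T=robot.read_camera("top")
d=robot.outline_of("side","pump_handle"); print([(np.round(x["pixel"]),round(x["conf"],2)) for x in d[:3]], proj("side",[.4715,-.0062,.136]))
E
```

```text
shift mm [-5.2  1.1 55.1] turn [-0.16 -0.04 -0.05] tcp [ 0.4698 -0.0013  0.1721] q6 -0.25
[(array([267., 218.]), 0.89)] [[288.3782257  208.07524481]]
```

Emit:
carry_out --pt "-0.003 0.001 0.01 0 0 0" --pt "-0.005 0.001 0.022 0 0 0" --pt "-0.005 0.001 0.034 0 0 0" --pt "-0.005 0.001 0.044 0 0 0" --pt "-0.005 0.001 0.051 0 0 0" --pt "-0.005 0.001 0.055 0 0 0" --pt "-0.005 0.001 0.055 0 0 0"

```text
t: 23.18
tool_pos: [0.4726, -0.0062, 0.1185]
orientation: [-2.057, -2.375, 0.0]
force: [-0.7, -0.5, 0.1]
opening: 0.0529
gripper_force: 0.0
```

```bash
python3 - <<'E'
from h import *
plan([.4715,-.0062,.117],.142+np.pi/2)
S=robot.read_camera("side"); cv2.imwrite("pics/k.png",cv2.resize(S[150:270,210:330,::-1],(600,600),interpolation=cv2.INTER_CUBIC))
E
```

```text
shift mm [ 0.2 -1.1  1.5] turn [-0.01 -0.    0.07] tcp [ 0.4726 -0.0062  0.1185] q6 -0.26
```

View pics/k.png

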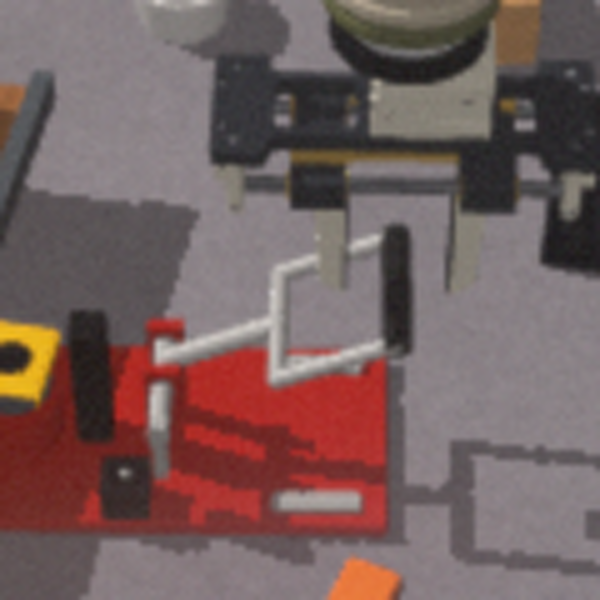

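The side crop shows the black bar at crop (397,290), midway between the fingertips at (333,285) and (460,285). Closing now.

Emit:
carry_out --pt "0 0 0 0 0 0" --pt "0 0 0 0 0 0" --pt "0 0 0 0 0 0" --pt "0 0 0 0 0 0" --pt "0 0 0 0 0 0" --jaw 255 --force 40

```text
t: 23.85
tool_pos: [0.4727, -0.0063, 0.1187]
orientation: [-2.057, -2.375, 0.0]
force: [0.1, 0.0, 0.3]
opening: 0.0072
gripper_force: 0.0
```

```bash
python3 - <<'E'
import numpy as np
for t in np.arange(0,.471,.0425):
    a=.45-t; print(round(t,3),np.round(1e3*np.array([-.14*np.cos(a)+.14*np.cos(.45), .14*(np.sin(.45)-np.sin(a))]),1))
E
```

```text
0.0 [0. 0.]
0.042 [-2.5  5.4]
0.085 [-4.7 10.9]
0.128 [-6.7 16.5]
0.17 [-8.5 22.2]
0.213 [-10.  28.]
0.255 [-11.3  33.8]
0.298 [-12.3  39.6]
0.34 [-13.1  45.5]
0.382 [-13.6  51.5]
0.425 [-13.9  57.4]
0.468 [-13.9  63.3]
```

Emit:
carry_out --pt "0 0 0 0 0 0" --pt "0 0 0 0 0 0"

```text
t: 24.1
tool_pos: [0.4726, -0.0063, 0.1186]
orientation: [-2.057, -2.374, 0.0]
force: [0.3, 0.9, 0.3]
opening: 0.0008
gripper_force: 0.0
```

```bash
python3 - <<'E'
from h import *
P=robot.read_state()["tool_pos"]; print("tip",(proj("side",P)-[210,150])*5, "bar",(proj("side",[.4715,-.0062,.136])-[210,150])*5)
j=[.6012,.013,.1424]
for y in(-.042,.042): print((proj("side",j2w(j,[[-.131,y,.136]]))-[210,150])*5)
S=robot.read_camera("side"); cv2.imwrite("pics/l.png",cv2.resize(S[150:270,210:330,::-1],(600,600),interpolation=cv2.INTER_CUBIC))
E
```

```text
tip [[388.69858489 311.51454733]] bar [[391.89112851 290.37622403]]
[[391.3760518  233.56705335]]
[[392.00793814 351.55079427]]
```

View pics/l.png

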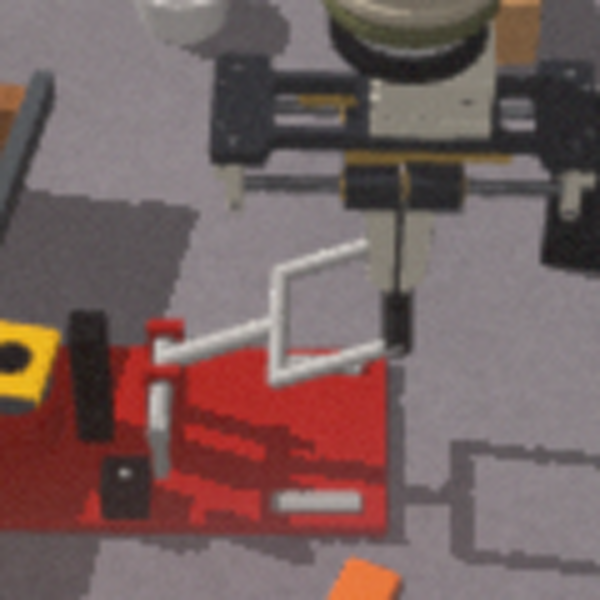

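The side crop shows the shut fingers' tips at crop (400,285), lying just above and in front of the bar rather than around it. They are about 20 mm higher than I assumed. I will open, go 18 mm deeper and close again.

Emit:
carry_out --pt "0 0 0 0 0 0" --pt "0 0 0 0 0 0" --pt "0 0 0 0 0 0" --pt "0 0 0 0 0 0" --pt "0 0 0.004 0 0 0" --pt "0 0 0.008 0 0 0" --pt "0 0 0.012 0 0 0" --pt "0 0 0.016 0 0 0" --pt "0 0 0.018 0 0 0" --pt "0 0 0.018 0 0 0" --jaw 110

```text
t: 25.4
tool_pos: [0.4725, -0.0063, 0.1004]
orientation: [-2.057, -2.374, 0.0]
force: [0.2, 0.0, 0.2]
opening: 0.0528
gripper_force: 0.0
```

Emit:
carry_out --pt "0 0 0 0 0 0" --pt "0 0 0 0 0 0" --pt "0 0 0 0 0 0" --pt "0 0 0 0 0 0" --pt "0 0 0 0 0 0" --pt "0 0 0 0 0 0" --jaw 255 --force 40

```text
t: 26.15
tool_pos: [0.4725, -0.0063, 0.1006]
orientation: [-2.057, -2.374, 0.0]
force: [-1.8, 0.4, 1.3]
opening: 0.0151
gripper_force: 40.0
```

Emit:
carry_out --pt "0 -0.001 0.0025 0 0 0" --pt "0 -0.0025 0.0054 0 0 0" --pt "0 -0.0047 0.0109 0 0 0" --pt "0 -0.0067 0.0165 0 0 0" --pt "0 -0.0085 0.0222 0 0 0" --pt "0 -0.01 0.028 0 0 0" --pt "0 -0.01 0.028 0 0 0"

```text
t: 27.02
tool_pos: [0.4633, -0.0077, 0.0737]
orientation: [2.056, 2.374, 0.001]
force: [-6.0, 0.1, 12.2]
opening: 0.0149
gripper_force: 40.0
```

```bash
python3 - <<'E'
from h import *
T=robot.read_camera("top");S=robot.read_camera("side")
for n,I,c in(("top",T,(274,146)),("side",S,(211,221))):
    b=blob(I,c,16,*YEL);print(n,b[1],b[0])
cv2.imwrite("pics/m.png",cv2.resize(S[150:290,180:340,::-1],(686,600),interpolation=cv2.INTER_CUBIC))
E
```

```text
top [266 135  18  19 279] [274.29032258 143.89605735]
side [199 213  23  17 242] [209.8553719  221.03719008]
```

View pics/m.png

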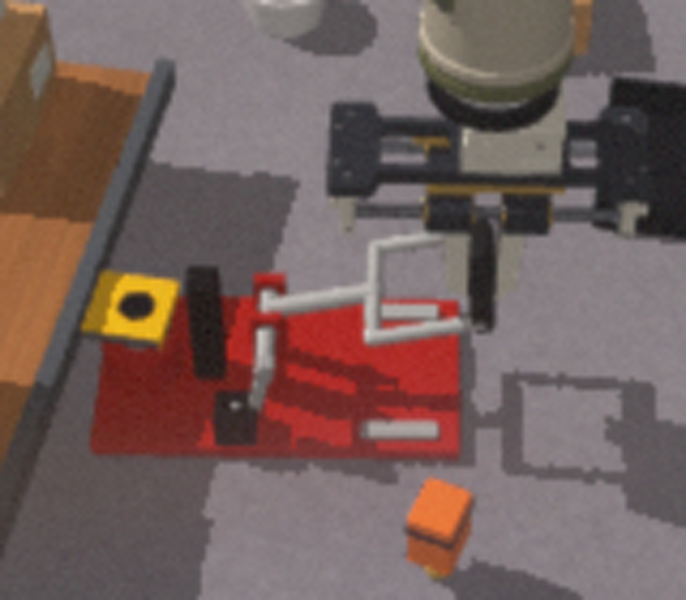

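The side view shows the lever partly down, the bar held in the fingers at crop (483,270), and the jack in place with the tongue at (135,305). That was my last picture. From here I use numbers only.

Emit:
carry_out --pt "0 -0.002 0.003 0 0 0" --pt "0 -0.0033 0.0058 0 0 0" --pt "0 -0.0043 0.0116 0 0 0" --pt "0 -0.0051 0.0175 0 0 0" --pt "0 -0.0056 0.0235 0 0 0" --pt "0 -0.006 0.0294 0 0 0" --pt "0 -0.006 0.033 0 0 0" --pt "0 -0.006 0.034 0 0 0" --pt "0 -0.006 0.034 0 0 0"

```text
t: 28.25
tool_pos: [0.4589, -0.0084, 0.0406]
orientation: [2.055, 2.372, 0.004]
force: [-3.8, 0.9, 13.3]
opening: 0.015
gripper_force: 40.0
```

```bash
cat > pad.py <<'E'
from h import *
T=robot.read_camera("top");S=robot.read_camera("side")
uv={}
for n,I,c in(("top",T,(274,144)),("side",S,(210,220))):
    b=blob(I,c,18,*YEL); gm=np.zeros(I.shape[:2],np.uint8)
    cv2.fillConvexPoly(gm,cv2.convexHull(np.argwhere(b[2])[:,::-1].astype(np.int32)),1)
    k=np.argwhere((gm>0)&(I.max(2)<70)); uv[n]=k.mean(0)[::-1]; print(n,b[1],uv[n])
print("pad top tri",tri(uv["top"],uv["side"]),"initial",tri([274.42,145.66],[211.30,220.96]))
h=cv2.cvtColor(T,cv2.COLOR_RGB2HSV); m=cv2.inRange(h,np.array((0,150,50)),np.array((4,255,255)))|cv2.inRange(h,np.array((175,150,50)),np.array((180,255,255)))
q=np.argwhere(m[125:240,240:320])[:,::-1]+[240,125]; print("red minrect top",cv2.minAreaRect(q.astype(np.float32)))
E
python3 pad.py
```

```text
top [266 133  18  19 286] [274.46511628 142.93023256]
side [197 210  23  17 249] [209.48275862 217.96551724]
pad top tri [0.68351815 0.02552063 0.09108946] initial [0.67917104 0.02573499 0.07942211]
red minrect top ((276.9044494628906, 165.68771362304688), (47.96333312988281, 42.8807373046875), 83.2901611328125)
```

Emit:
carry_out --pt "0 0 0.002 0 0 0" --pt "0 0 0.004 0 0 0" --pt "0 0 0.005 0 0 0" --pt "0 0 0.005 0 0 0"

```text
t: 28.85
tool_pos: [0.4588, -0.0084, 0.0355]
orientation: [2.055, 2.372, 0.004]
force: [-2.3, 1.6, 12.8]
opening: 0.0155
gripper_force: 40.0
```

```bash
python3 pad.py
```

```text
top [266 132  18  20 282] [274.33333333 143.02564103]
side [197 210  23  16 244] [209.5 217.5]
pad top tri [0.68289512 0.02583112 0.09340211] initial [0.67917104 0.02573499 0.07942211]
red minrect top ((276.879638671875, 165.7570037841797), (47.98213577270508, 43.018463134765625), 83.0887680053711)
```

Emit:
carry_out --pt "0 0 -0.005 0 0 0" --pt "0 0.0003 -0.011 0 0 0" --pt "0 0.0008 -0.017 0 0 0" --pt "0 0.0016 -0.023 0 0 0" --pt "0 0.0026 -0.029 0 0 0" --pt "0 0.0039 -0.035 0 0 0" --pt "0 0.0054 -0.041 0 0 0" --pt "0 0.0072 -0.0465 0 0 0" --pt "0 0.0092 -0.052 0 0 0" --pt "0 0.0115 -0.0575 0 0 0" --pt "0 0.014 -0.062 0 0 0" --pt "0 0.014 -0.062 0 0 0" --force 25

```text
t: 30.45
tool_pos: [0.4698, -0.0066, 0.0951]
orientation: [-2.056, -2.373, 0.002]
force: [-1.2, -0.5, -3.8]
opening: 0.0152
gripper_force: 25.0
```

Emit:
carry_out --pt "0 0 0 0 0 0" --pt "0 0 0 0 0 0" --pt "0 0 0 0 0 0" --pt "0 0 0 0 0 0" --jaw 160

```text
t: 30.95
tool_pos: [0.4708, -0.0066, 0.0958]
orientation: [2.057, 2.374, 0.0]
force: [-0.2, -0.4, -0.3]
opening: 0.0346
gripper_force: 0.0
```

```bash
python3 pad.py; python3 - <<'E'
from h import *
j=[.6012,.013,.1424]; print("bar expected",j2w(j,[[-.131,0,.136]])); plan([.4715,-.0062,.0985],.142+np.pi/2)
E
```

```text
top [266 135  18  20 278] [274.3902439  146.12195122]
side [199 213  23  17 245] [211.69230769 221.07692308]
pad top tri [0.6779914  0.02578874 0.07918509] initial [0.67917104 0.02573499 0.07942211]
red minrect top ((278.8939208984375, 182.00399780273438), (78.74552154541016, 42.91508865356445), 83.45370483398438)
bar expected [[ 0.47152595 -0.00559142  0.136     ]]
shift mm [ 0.3  0.7 -2.7] turn [0.02 0.   0.06] tcp [ 0.4708 -0.0066  0.0958] q6 -0.27
```

```bash
python3 - <<'E'
from h import *
S=robot.read_camera("side");T=robot.read_camera("top")
def red(I):
    h=cv2.cvtColor(I,cv2.COLOR_RGB2HSV); return cv2.inRange(h,np.array((0,150,40)),np.array((4,255,255)))|cv2.inRange(h,np.array((174,150,40)),np.array((180,255,255)))
j=[.6012,.013,.1424]
for n,I in(("side",S),("top",T)):
    m=red(I); c=proj(n,j2w(j,[[.11,.065,.012],[.11,-.065,.012],[-.13,-.065,.012],[-.13,.065,.012]]))
    k=np.zeros_like(m); cv2.fillConvexPoly(k,np.round(cv2.convexHull(c.astype(np.float32))[:,0]+0).astype(np.int32),255); k=cv2.dilate(k,np.ones((13,13))); q=np.argwhere(m&k)[:,::-1].astype(np.float32)
    out=[]
    ctr=c.mean(0)
    for v in c: d=(v-ctr)/np.linalg.norm(v-ctr); out.append(q[np.argmax(q@d)])
    print(n,np.round(c,1).tolist(),np.array(out).tolist())
E
```

```text
side [[199.6, 254.0], [205.1, 218.2], [286.5, 219.8], [286.5, 255.7]] [[202.0, 253.0], [205.0, 230.0], [287.0, 222.0], [287.0, 254.0]]
top [[252.6, 144.1], [295.8, 139.2], [305.4, 218.6], [261.3, 223.6]] [[254.0, 146.0], [295.0, 141.0], [267.0, 223.0], [262.0, 223.0]]
```

Emit:
carry_out --pt "0 0.0005 0 0 0 0" --pt "0 0.0005 0 0 0 0" --pt "0 0.0005 0 0 0 0" --pt "0 0.0005 0 0 0 0" --jaw 255 --force 60

```text
t: 31.65
tool_pos: [0.4706, -0.0065, 0.0955]
orientation: [-2.056, -2.374, 0.001]
force: [-4.2, -0.8, 2.1]
opening: 0.0149
gripper_force: 60.0
```

Emit:
carry_out --pt "0 -0.0025 0.0054 0 0 0" --pt "0 -0.005 0.0109 0 0 0" --pt "0 -0.0075 0.0165 0 0 0" --pt "0 -0.01 0.0222 0 0 0" --pt "0 -0.012 0.028 0 0 0" --pt "0 -0.0135 0.0338 0 0 0" --pt "0 -0.0145 0.0396 0 0 0" --pt "0 -0.0153 0.0455 0 0 0" --pt "0 -0.0158 0.0515 0 0 0" --pt "0 -0.016 0.057 0 0 0" --pt "0 -0.016 0.061 0 0 0" --pt "0 -0.016 0.0625 0 0 0"

```text
t: 33.15
tool_pos: [0.4572, -0.0086, 0.035]
orientation: [2.055, 2.373, 0.004]
force: [-6.0, 2.2, 14.2]
opening: 0.0144
gripper_force: 60.0
```

```bash
python3 pad.py
```

```text
top [266 133  18  19 285] [274.38095238 142.9047619 ]
side [197 210  23  17 247] [209.89285714 217.96428571]
pad top tri [0.68281737 0.02571666 0.09169021] initial [0.67917104 0.02573499 0.07942211]
red minrect top ((277.132568359375, 166.46876525878906), (48.4935417175293, 42.68755340576172), 83.0887680053711)
```

Emit:
carry_out --pt "0 0 0.0015 0 0 0" --pt "0 0 0.003 0 0 0" --pt "0 0 0.0035 0 0 0" --pt "0 0 0.0035 0 0 0" --pt "0 0 0.0035 0 0 0"

```text
t: 33.88
tool_pos: [0.4571, -0.0086, 0.0315]
orientation: [2.055, 2.373, 0.004]
force: [-6.0, 2.4, 14.7]
opening: 0.0148
gripper_force: 60.0
```

```bash
python3 pad.py; python3 - <<'E'
from plant import robot
s=robot.read_state();print(s["force"],s["tool_pos"],s["t"])
E
```

```text
top [266 133  18  19 283] [274.38095238 142.9047619 ]
side [197 210  23  17 250] [209.04 217.68]
pad top tri [0.68395899 0.02575721 0.09220733] initial [0.67917104 0.02573499 0.07942211]
red minrect top ((277.12847900390625, 166.44671630859375), (48.294960021972656, 42.945831298828125), 83.41805267333984)
[-5.1884188   1.4572152  13.48126242] [ 0.45713609 -0.00861056  0.03151705] 33.975
```

```bash
python3 - <<'E'
from h import *
S=robot.read_camera("side"); j=[.6012,.013,.1424]
for t in(0,.35,.4,.45,.47):
    a=.45-t; print(t,np.round(proj("side",j2w(j,[[-.005-.14*np.cos(a),y,.075+.14*np.sin(a)] for y in(.042,.033,-.042)])),1).tolist())
c=proj("side",j2w(j,[[-.145,.042,.075]]))[0].astype(int); g=S.max(2)
print(c); print("cols",list(range(c[0]-8,c[0]+9)))
for r in range(c[1]-16,c[1]+9): print(r,g[r,c[0]-8:c[0]+9])
E
```

```text
0 [[288.4, 220.3], [288.4, 217.7], [288.3, 196.7]]
0.35 [[292.8, 231.8], [292.7, 229.2], [292.5, 208.3]]
0.4 [[292.9, 233.4], [292.8, 230.8], [292.5, 210.0]]
0.45 [[292.8, 235.0], [292.8, 232.4], [292.5, 211.6]]
0.47 [[292.8, 235.7], [292.7, 233.1], [292.5, 212.3]]
[292 235]
cols [284, 285, 286, 287, 288, 289, 290, 291, 292, 293, 294, 295, 296, 297, 298, 299, 300]
219 [140 133 134 133 133 133 127  72  44  39  42  40  43  73 127 134 134]
220 [172 153 133 134 134 133 128  72  45  41  44  43  41  72 127 133 134]
221 [177 170 139 132 133 133 129  70  44  39  35  37  41  76 127 137 134]
222 [172 173 140 133 132 134 126  67  42  39  44  42  41  81 128 133 130]
223 [173 173 138 132 134 132 126  62  39  35  44  38  49  87 127 134 134]
224 [173 172 143 134 132 133 125  60  42  41  38  42  52  99 131 134 133]
225 [169 170 139 133 136 132 124  62  41  41  39  41  52 108 134 135 134]
226 [176 169 144 133 135 133 123  60  41  46  43  39  52 103 129 132 134]
227 [174 173 154 133 132 133 108  57  38  43  39  45  53 105 134 132 133]
228 [177 176 168 129 123 128 106  51  39  43  41  40  55 106 132 13
[... 416 characters left out ...]
4 105 100  71  58 110 134 135 136]
235 [150 150 147 113  98  96  95  99  86  76  74  59  68  91  96 101  97]
236 [173 174 167 122  96  90 101 121  91  72  77  87  87  94  88  93  91]
237 [177 178 172 127  95  94 100 127  96  87  91  91  94  96  94 100  94]
238 [177 175 170 123  95  93  98 129  98  91  91  89  98 128 130 132 131]
239 [172 172 172 123  94  96  94 128  95  94  99  95 101 135 137 134 133]
240 [167 169 164 122  95  91  97 125  98  94  96  92  99 137 139 135 132]
241 [123 124 125 112  92  95 100 125 102  94  90  92  99 135 139 137 137]
242 [115 113 112 112  93  95  98 126  95  97  93  92 101 138 142 140 137]
243 [115 115 114 110  93  93  99 130  98  95  90  93 103 133 140 137 133]
```

```bash
python3 - <<'E'
import cv2,numpy as np
k=cv2.imread("pics/k.png").max(2)[2::5,2::5]
print(list(range(283,297)))
for r in range(210,226): print(r,k[r-150,283-210:297-210])
m=cv2.resize(cv2.imread("pics/m.png"),(160,140),interpolation=cv2.INTER_AREA).max(2)
print("m",list(range(286,300)))
for r in range(219,232): print(r,m[r-150,286-180:300-180])
E
```

```text
[283, 284, 285, 286, 287, 288, 289, 290, 291, 292, 293, 294, 295, 296]
210 [137 134 130  86  48  40  44  42  48  86 132 136 134 137]
211 [139 138 130  86  48  36  34  43  41  89 131 136 134 136]
212 [136 139 132  89  48  39  41  41  47  88 128 134 135 136]
213 [140 138 133  88  53  47  40  41  49  87 131 136 135 137]
214 [142 140 132  92  55  48  45  39  46  87 133 131 138 140]
215 [139 139 134  96  57  51  42  46  49  91 128 136 138 139]
216 [140 144 135  90  56  53  31  40  46  90 131 139 136 139]
217 [144 140 139 108  59  45  42  42  50  89 133 137 135 134]
218 [161 165 183 150  67  43  52  50  54  91 133 140 138 137]
219 [199 198 176 140  80  77  86  68  54  93 135 136 138 136]
220 [171 160 148 130 108 103  89  70  71 110 138 138 136 137]
221 [131 122 126 134 106  99  93  98 126 134 142 141 138 137]
222 [128 130 167 162 119 128 129 129 136 135 141 141 140 139]
223 [126 166 176 168 107  98  99 106 134 140 137 139 142 140]
224 [128 173 177 166 105  87  88  95 133 135 138 142 137 138]
225 [168 174 174 162 104  86  86  97 134 138 138 142 140 140]
m [286, 287, 288, 289, 290, 291, 292, 293, 294, 295, 296, 297, 298, 299]
219 [142 140 130  85  47  41  40  41  53  98 130 136 135 134]
220 [153 143 135  91  50  42  42  41  50  91 128 136 134 134]
221 [154 134 131  90  49  41  42  39  49  88 128 136 135 134]
222 [151 125 122  85  49  42  37  41  50  89 132 137 137 137]
223 [154 110  99  77  45  40  37  40  45  88 132 140 137 137]
224 [172 126 112  97  58  48  47  41  48  88 129 138 138 140]
225 [174 154 125 112  78  73  73  57  55  93 132 138 140 140]
226 [144 137 117 112 107 100  93  71  67 110 134 137 140 138]
227 [124 109 100 103 114  95  89  92 100 130 136 136 137 137]
228 [146 101  88  97 130 132 129 131 131 136 136 138 137 140]
229 [153 102  87  98 133 138 138 137 139 137 139 138 138 141]
230 [156 104  89  99 130 136 138 139 138 139 140 140 140 139]
231 [154 104  90  92 108 133 136 136 137 139 140 142 141 138]
```

```bash
python3 - <<'E'
from plant import robot
print(robot.close_job())
E
```

```text
the job is handed in; nothing more can be done
None
```

The job is handed in at about 34 s: plug in the blue tray, one full pump done, and the handle now held down at about 0.44 rad with the rack front raised about 13 mm, by camera estimate. The close call returned no verdict, and I viewed 11 pictures, one over the limit of 10.

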